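# Open the sample port of the bench photometer

## Task

Open the photometer's sample port ready for the next vial: press the front edge of its larger hatch down once with a fingertip so that the push-push latch lets go, take the finger away and see that the hatch pops ajar and stays there by itself. Then push the hatch up and back with the fingertip until it stands upright, and leave it standing open with your hand clear. Do not take hold of the hatch, press only as hard as the latch needs, and leave the smaller lamp hatch shut and the vials and beaker where they stand.

Things in the scene. Friction and masses are not known exactly. Their poses are not given: they have to be found in the camera images.
- photometer: White bench photometer that stands fast, 205 x 210 mm, deck 85 mm above the bench. x points from its front (console with display and keys, sloping from 42 mm height at x = -105 mm up to the deck at about x = -45 mm) to its rear, y to its left, z up; origin on the bench under its middle. On the deck lie two grey hatches hinged at the rear: larger (sample port) left, smaller (lamp) right.
- sample_hatch_press (a point): Where to press: top face of the larger (sample) hatch, middle of its width, 10 mm behind its front edge, on three moulded ribs; 97 mm above the bench when shut. Moves with the hatch. Site axes are the hatch's: z normal to its top face, x from front edge to hinge, y along the hinge.
- sample_hatch_edge (a point): Middle of the larger hatch's front edge at half its thickness, 90 mm from the hinge axis, 93 mm above the bench when shut; moves with the hatch. The hatch is a flat plate 100 mm wide (y), 8 mm thick. A thin steel striker hangs 27 mm below its underside near the front edge, 38 mm to the right of the middle: push up within 20 mm of the middle to stay clear of it.
- sample_hatch (a joint): Angle of the larger hatch, rad: 0 shut and latched, -0.05 fully pressed (front edge 4.7 mm down, takes about 5 N), about 0.45 popped, 1.57 upright, 1.75 rear stop. The latch lets go as the hatch comes up again after a full press; a pin then lifts it. Pressed shut again, it latches again. Its stiff hinge (about 1 N at the edge moves it) holds any angle where it is left.
- sample_hatch_hinge (a point): Middle of the larger hatch's hinge axis, at photometer x = +70, y = +35, z = 93 mm; y along the axis.
- lamp_hatch (a joint): Angle of the smaller (lamp) hatch in rad, 44 mm wide and 62 mm long, to the right of the sample hatch: 0 shut and latched, with the same kind of latch. It must stay shut.
- lamp_hatch_press (a point): Press point of the smaller (lamp) hatch: top face, 10 mm behind the middle of its front edge.
- vial_0: Loose screw vial with white cap, 23 mm diameter, 52 mm tall, left of the photometer; origin at the centre of its underside.
- vial_1: Loose screw vial with blue cap, same size, left of the photometer; origin at the centre of its underside.
- vial_3: Loose screw vial with red cap, same size, left of the photometer; origin at the centre of its underside.
- beaker_50: Loose small glass beaker, 46 mm diameter, 56 mm tall, right of the photometer; origin at the centre of its underside.

How it is judged:
On the way, in this order (a step that is already met when the one before it is completed fails the run):
1. the sample hatch is pressed down past flush (value of joint sample_hatch below -0.03 rad), for 0.02 s.
2. the sample hatch has popped ajar and stays there with the fingers off it (value of joint sample_hatch between 0.3 and 0.8 rad and contact force between each of the arm, the fingers and photometer below 0.1 N), for 0.3 s.
3. the sample hatch is pushed up until it stands upright (value of joint sample_hatch above 1.4 rad), for 0.2 s.
At the end, for the whole second after the job is handed in: The sample hatch stands open at 1.4 rad (80 degrees) or more, at rest, by itself; the lamp hatch is shut (within 0.03 rad); vials and beaker are within 15 mm of where they stood (value of joint sample_hatch above 1.4 rad and velocity of joint sample_hatch between -0.05 and 0.05 rad/s and value of joint lamp_hatch between -0.03 and 0.03 rad and distance of each of vial_0, vial_1, vial_3, beaker_50 from where it was at the start of the episode below 0.015 m); the robot touches nothing.
It fails at once if the sample hatch is pushed shut again after it has popped (value of joint sample_hatch between 0.08 and 0.3 rad and velocity of joint sample_hatch below -0.15 rad/s).
It fails at once if the lamp hatch is pressed or opened (value of joint lamp_hatch above 0.05 rad or value of joint lamp_hatch below -0.04 rad).
It fails at once if the hatch is taken between the fingers (z of the grasp point in the frame of sample_hatch_edge between -0.004 and 0.006 m and x of the grasp point in the frame of sample_hatch_edge between 0 and 0.09 m and y of the grasp point in the frame of sample_hatch_edge between -0.05 and 0.05 m).
It fails at once if the photometer is pressed with more than 60 N (contact force between any of the fingers, the arm and photometer above 60 N).
It fails at once if a vial or the beaker is lifted or knocked away (distance of any of vial_0, vial_1, vial_3, beaker_50 from where it was at the start of the episode above 0.03 m).
It also fails if it takes over 48 s, if anything falls off the work surface, if the arm or the gripper's body presses on something with over 40 N, if the wrist force passes 120 N, or if a joint passes its speed limit or range.

## Robot

A 7-joint arm with a two-finger parallel gripper is mounted at the origin on a cart in front of the work surface, level with it; the furniture and walls round the work are solid. World frame = base frame: x ahead of the robot, y to its left, z up, the work surface at z = 0. Lengths are in m, angles in rad, forces in N, time in s.
With the tool pointing down it reaches from about 0.4 to 0.925 m from the base axis. Payload 4.1 kg.
Tool frame: the origin (TCP) lies between the finger pads; the fingertips stand 8 mm ahead of it and the grasp point (between the pads) lies 11 mm behind it; z points along the fingers, y is the line along which they close (so a half turn about z gives the same grasp; the last joint's range is limited). The gripper opens to 85 mm and grips with 20 to 120 N. Pads are 22 mm wide; open, the fingers measure 114 mm over their backs; the gripper's body (76 mm by 85 mm) begins 54 mm behind the grasp point. The pads swing forward as they close: fully open they stand 13 mm farther back than shut.
Start: joints at [-1.409, 0.398, 0.045, 1.537, -0.019, 1.207, -0.051], TCP at [0.168, 0.628, 0.239] pointing down, gripper open.
Joint ranges: [-2.82, 2.82], [-0.49, 2.23], [-1.37, 1.46], [0, 2.46], [-1.36, 4.5], [0.23, 2], [-2.94, 2.94]. Speed limits (rad/s): [2.57, 2.57, 3.14, 3.14, 3.14, 3.14, 3.14].

## Interface

Orientations are given as a rotation vector (axis times angle).
In Python, from plant import r, optics gives the robot as it stands. The module is installed in compiled form; this text tells all that it offers.
- The arm moves only by the tool servo_tool, never from a script. Its argument "series" is text: rows parted by semicolons, each of 7 numbers parted by spaces: the opening, from 0 (shut) to 1 (fully open), then the shift along the tool's x, y, z in cm, then the turn, a rotation vector about the tool's x, y, z in degrees. In form: fingers x y z wx wy wz; .... A call has 1 to 10 rows; each row shifts and turns the commanded pose from where the row before left it, along the tool's axes as they then stand; what a row does not reach is not made up. A row lasts 1/10 s, in which the tool goes at most 50 mm and 8.59 degrees, less where a joint would pass 70% of its speed; a pose out of reach is approached as far as the arm can. A call is refused whole if a number of a shift passes 5 or a number of a turn 8.59, either way. A call with a gripper value outside its range is refused whole. The fingers move at their own pace and stop on an object; "newtons" is the grip in N (left out, the last holds). Time passes only in rows, so rows that do not move let the fingers close. It gives the time, the measured TCP pose, the force, the opening and the grip force at its end, in the units of the state.
- r.get_state(): the state, without advancing time (a new reading comes with each control period).
- optics.get_image(name): name is "side" or "top"; returns a dict with "image" (480x640x3 uint8, blue, green, red), "fx", "fy", "cx", "cy" (pixels), "k1" (the pictures are not rectified: a ray, as slopes to the right and down, at radius r is drawn at 1 + k1 r^2 times it, then the intrinsics apply), "origin" and "rotation" of the camera in the world. Camera axes: x right, y down, z forward; pixel columns grow to the right and rows downward; lengths in m; the calibration is good to about 2 mm. A picture is of the moment at which its call begins. There is no depth.
- r.job_done(): hands the job in; it is judged then, once.
The state is a dict: "time_s": time; "joints": joint angles; "qd": joint speeds; "effort": joint torques, N m; "tcp_pos": TCP position; "orientation": TCP orientation; "force": force on the tool from outside, world axes, zero at the start; "moment": the same for the moment, N m; "gripper_width": finger opening in m; "grasp_force": force on a finger pad.
Only numpy, scipy, OpenCV 4.12 (cv2) and the standard library are available. Lean on these libraries where they do the work, as an engineer would, in place of code of your own. Each camera call takes 0.05 s, during which the arm holds its last target. There are 200 camera calls.

## Working session

There is one attempt and no reset: what is moved stays moved. The work goes in short steps, Python scripts to look and compute and a tool call to move; the robot and the scene stay as the last step left them, time stands still between calls to the robot, and variables do not carry over. Pictures are saved under pics/ and viewed, at most 10 in all, crops included, and the job is handed in when it is done.

Besides the shell and the picture viewer there is one more tool, called after "Emit:" by a JSON object that holds its "op" and its "data", one argument or row to a line. servo_tool: Moves the arm, as the interface text tells. Its arguments: {"type":"object","properties":{"series":{"type":"string"},"newtons":{"type":"number"}},"required":["series"]}

```bash
mkdir -p pics; cat > h.py <<'E'
import numpy as np, cv2, json, sys
from scipy.spatial.transform import Rotation as R
def snap(name,fn=None):
    from plant import optics
    d=optics.get_image(name)
    if fn: cv2.imwrite('pics/'+fn,d['image'])
    return d
def ray(d,u,v):
    x=np.array([(u-d['cx'])/d['fx'],(v-d['cy'])/d['fy']]); s=x.copy()
    for _ in range(30): s=x/(1+d['k1']*(s@s))
    return np.array(d['origin']),np.array(d['rotation'])@np.r_[s,1]
def onz(d,u,v,z):
    o,w=ray(d,u,v); return o+w*(z-o[2])/w[2]
def proj(d,p):
    c=np.array(d['rotation']).T@(np.array(p)-np.array(d['origin'])); s=c[:2]/c[2]
    s=s*(1+d['k1']*(s@s)); return s*[d['fx'],d['fy']]+[d['cx'],d['cy']]
E
python3 - <<'E'
from h import *
from plant import r
import pickle
for n in('top','side'):
    d=snap(n,n+'0.png'); pickle.dump(d,open(n+'.pkl','wb')); print({k:v for k,v in d.items() if k!='image'})
s=r.get_state(); print(s); print(R.from_rotvec(s['orientation']).as_matrix().round(3))
E
```

```text
{'fx': 598.2488846958065, 'fy': 598.2488846958065, 'cx': 315.5509688323, 'cy': 240.42626470832354, 'k1': -0.04822448214820931, 'origin': array([0.49308055, 0.01049174, 1.15693698]), 'rotation': array([-2.18282985,  2.14698439, -0.14677499])}
{'fx': 549.6365696796099, 'fy': 549.6365696796099, 'cx': 311.7819663179069, 'cy': 249.04868683143064, 'k1': -0.01798962601841427, 'origin': array([0.93058292, 0.53550484, 0.73351328]), 'rotation': array([-0.73917191, -2.62168251,  1.04887335])}
{'time_s': 0.1, 'joints': array([-1.40893992,  0.39913547,  0.0450184 ,  1.53771981, -0.0187058 ,
        1.20688952, -0.05071766]), 'qd': array([ 0.00031232, -0.00164115,  0.00027907, -0.00304647, -0.00015104,
        0.00312679, -0.00114836]), 'effort': array([ 3.52356896e-03, -4.76261187e+01,  1.37029868e+00, -2.54950082e+01,
        1.19713371e-02,  5.00118214e-03,  2.60495591e-05]), 'tcp_pos': array([0.16746369, 0.62750307, 0.23837091]), 'orientation': array([-4.08405786e-01, -3.11481425e+00,  2.71251961e-03]), 'force': array([ 0.56425116,  0.46308768, -0.45596974]), 'moment': array([0.01128685, 0.02064205, 0.00466623]), 'grasp_force': 0.0, 'gripper_width': 0.08534231179081334}
[[-0.966  0.258 -0.   ]
 [ 0.258  0.966 -0.002]
 [-0.    -0.002 -1.   ]]
```

View pics/top0.png

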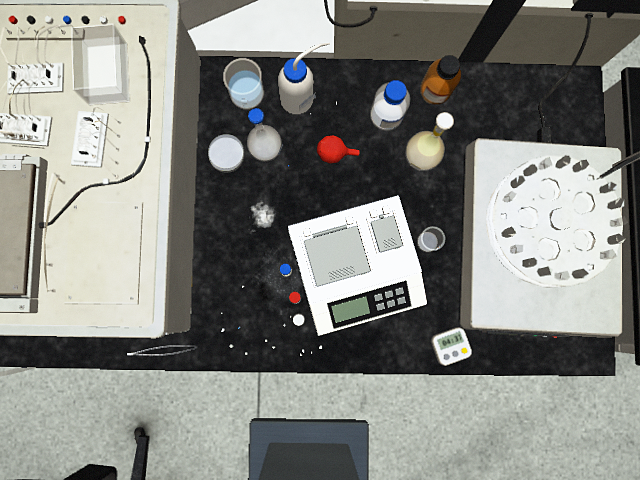

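View pics/side0.png

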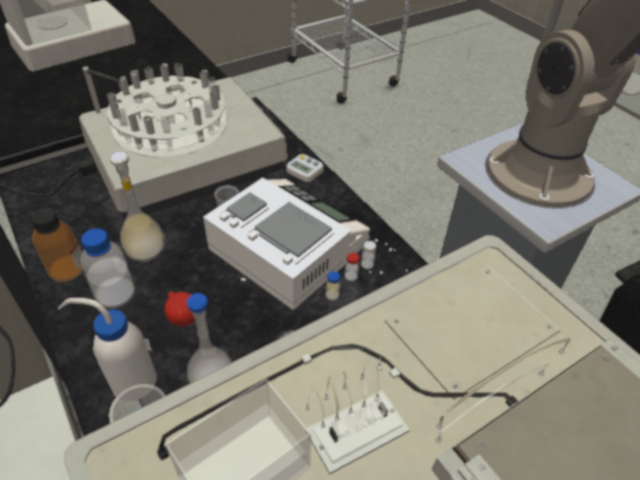

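```bash
sed -i "s/np.array(d\['rotation'\])/R.from_rotvec(d['rotation']).as_matrix()/" h.py
python3 - <<'E'
from h import *
import pickle
t=pickle.load(open('top.pkl','rb'));
cv2.imwrite('pics/c.png',cv2.resize(t['image'][185:345,275:445],None,fx=3.6,fy=3.6,interpolation=cv2.INTER_CUBIC))
from scipy.optimize import least_squares
pts=[(102.5,105,85),(102.5,-105,85),(-105,-105,42),(-105,105,42)]
px=[(289,227),(400,196),(427,304),(317,335)]
def w(q,p):
    c,s=np.cos(q[2]),np.sin(q[2]);p=np.array(p)/1e3
    return np.array([q[0]+c*p[0]-s*p[1],q[1]+s*p[0]+c*p[1],p[2]])
pts=[(105,102.5,85),(105,-102.5,85),(-105,-102.5,42),(-105,102.5,42)]
for P in(pts,[(102.5,105,85),(102.5,-105,85),(-102.5,-105,42),(-102.5,105,42)]):
    f=least_squares(lambda q:np.ravel([proj(t,w(q,p))-u for p,u in zip(P,px)]),[.45,-.05,.2]);print(f.x,f.fun.round(1))
q=f.x
for n,p in dict(rl=(70,85,97),rr=(70,-15,97),fl=(-20,85,97),fr=(-20,-15,97)).items(): print(n,proj(t,w(q,p)))
s=pickle.load(open('side.pkl','rb'))
for n,p in dict(rl=(70,85,97),rr=(70,-15,97),fl=(-20,85,97),fr=(-20,-15,97)).items(): print(n,proj(s,w(q,p)))
E
```

```text
[ 0.58110136 -0.0833322   0.28398641] [ 0.5 -2.9 -2.2 -1.  -1.1  2.6  2.8  1.3]
[ 0.58113133 -0.08336261  0.28431712] [-0.5 -1.2 -0.5 -0.1 -0.2  0.9  1.2  0.4]
rl [303.85643173 239.31540434]
rr [357.66948806 224.72339613]
fl [317.25376151 288.03127989]
fr [371.50463704 273.07909414]
rl [295.5974095  254.16070217]
rr [251.89226826 224.67620415]
fl [332.14917662 225.56389005]
fr [288.8658981  198.85995226]
```

View pics/c.png

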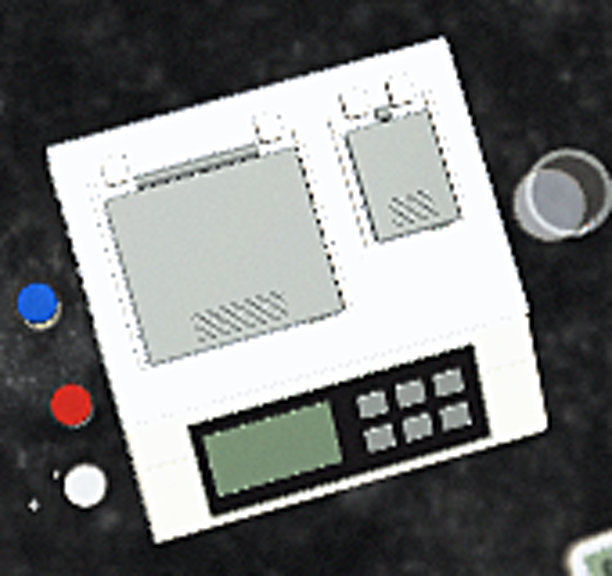

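```bash
cat >> h.py <<'E'
def w(q,p):
    c,s=np.cos(q[2]),np.sin(q[2]);p=np.array(p)/1e3
    return np.array([q[0]+c*p[0]-s*p[1],q[1]+s*p[0]+c*p[1],p[2]])
E
python3 - <<'E'
from h import *
import pickle
from scipy.optimize import least_squares
t=pickle.load(open('top.pkl','rb'))
P=[(100,105,85),(100,-105,85),(-105,-105,42),(-105,105,42),(-20,85,97),(-20,-15,97)]
u=[(288.6,226),(399,196),(427,304),(318,335.5),(316.7,286.1),(370.3,270.8)]
f=least_squares(lambda q:np.ravel([proj(t,w(q,p))-v for p,v in zip(P,u)]),[.58,-.08,.28]);q=f.x
print(q,f.fun.round(1)); np.save('q.npy',q)
print('press',w(q,(-10,35,97)),'yaw',np.degrees(q[2]))
s=pickle.load(open('side.pkl','rb')); im=s['image'].copy()
for p in [(-20,85,97),(-20,-15,97),(100,105,85),(100,-105,85),(-10,35,97)]: cv2.circle(im,tuple(int(round(v)) for v in proj(s,w(q,p))),1,(0,0,255),-1)
cv2.imwrite('pics/s1.png',cv2.resize(im[160:320,180:400],None,fx=3.6,fy=3.6))
E
```

```text
[ 0.58417755 -0.08218912  0.28785939] [-0.5 -0.3  0.  -0.6 -0.3  0.3  0.2 -0.4  0.   0.3  0.6  0.5]
press [ 0.5646525  -0.05146824  0.097     ] yaw 16.493128279745772
```

View pics/s1.png

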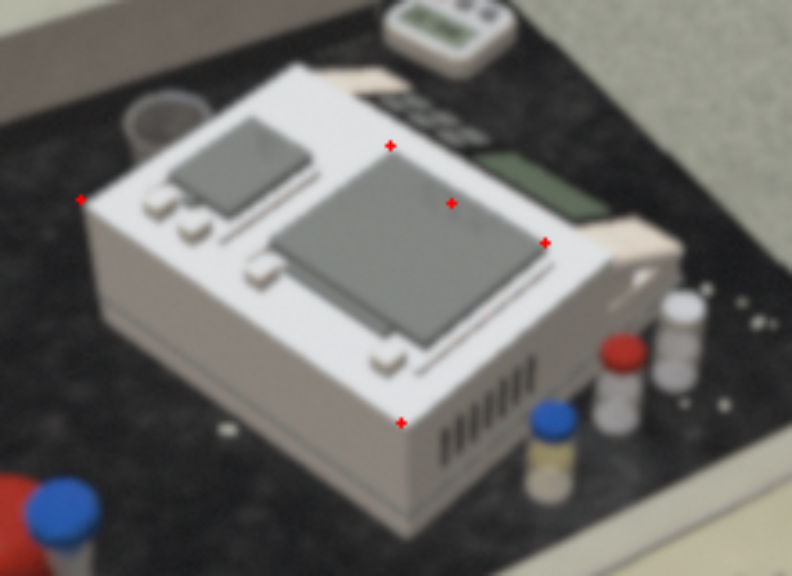

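Emit:
{"op": "servo_tool", "data": {
  "series": "0 0 -2 -4 0 0 4; 0 0 -3 -4 0 0 6; 0 0 -4 -2 0 0 6; 0 0 -4.5 0 0 0 6; 0 0 -4.5 0 0 0 6; 0 0 -4.5 0 0 0 6; 0 0 -4.5 0 0 0 6; 0 0 -4.5 0 0 0 6; 0 0 -4.5 0 0 0 6; 0 0 -4.5 0 0 0 6",
  "newtons": 40
}}

```text
time_s: 1.1
tcp_pos: [-0.0975, 0.3399, 0.3391]
orientation: [1.874, 2.522, 0.001]
force: [-0.3, 1.3, 0.4]
gripper_width: -0.0002
grasp_force: 0.0
```

Emit:
{"op": "servo_tool", "data": {
  "series": "0 0 4 0 0 0 0; 0 0 5 0 0 0 0; 0 0 5 0 0 0 0; 0 0 5 0 0 0 0; 0 0 5 0 0 0 0; 0 0 5 0 0 0 0; 0 0 5 0 0 0 0; 0 -2 3 0 0 0 0; 0 -4 2 0 0 0 0; 0 -4.5 1 0 0 0 0"
}}

```text
time_s: 2.1
tcp_pos: [0.3184, 0.3579, 0.3384]
orientation: [1.867, 2.525, -0.002]
force: [1.1, -0.8, 0.7]
gripper_width: -0.0003
grasp_force: 0.0
```

```bash
cat > go.py <<'E'
from h import *
from plant import r
q=np.load('q.npy'); s=r.get_state(); T=R.from_rotvec(s['orientation']); M=T.as_matrix()
c,n=np.cos(q[2]),np.sin(q[2]); Pm=np.array([[c,-n,0],[n,c,0],[0,0,1]])
def ph(p): return (Pm.T@(np.array(p)-[q[0],q[1],0])*1e3).round(1)
tip=s['tcp_pos']+M[:,2]*.008
print('t',s['time_s'],'tip in phot mm',ph(tip),'axes in phot',(Pm.T@M).round(3).tolist(),'F',s['force'].round(1),'q',s['joints'].round(2))
if len(sys.argv)>3:
    g=w(q,[float(a) for a in sys.argv[1:4]]); print('tool shift cm',(M.T@(g-tip)*100).round(2))
E
python3 go.py -10 35 180
```

```text
t 2.1 tip in phot mm [-129.9  497.4  330.4] axes in phot [[-0.01, 1.0, -0.0], [1.0, 0.01, -0.002], [-0.002, -0.0, -1.0]] F [ 1.1 -0.8  0.7] q [-1.27  0.02  0.34  1.79 -0.01  1.34 -0.63]
tool shift cm [-46.33  11.54  15.12]
```

Emit:
{"op": "servo_tool", "data": {
  "series": "0 -5 1.5 0 0 0 0; 0 -5 1.5 0 0 0 0; 0 -5 1.5 0 0 0 0; 0 -5 1.5 0 0 0 0; 0 -5 1.5 0 0 0 0; 0 -5 1.5 0 0 0 0; 0 -5 1.2 1.5 0 0 0; 0 -5 1 2.5 0 0 0; 0 -4 0.3 4 0 0 0; 0 -1.5 0 4 0 0 0"
}}

```text
time_s: 3.1
tcp_pos: [0.5478, -0.0235, 0.2277]
orientation: [1.872, 2.518, 0.0]
force: [0.6, -0.3, -0.5]
gripper_width: -0.0005
grasp_force: 0.0
```

```bash
python3 go.py -10 35 105
```

```text
t 3.1 tip in phot mm [-18.2  66.6 219.7] axes in phot [[-0.005, 1.0, 0.003], [1.0, 0.005, -0.003], [-0.003, 0.003, -1.0]] F [ 0.6 -0.3 -0.5] q [-0.67  0.29  0.77  1.81 -0.22  1.12  0.47]
tool shift cm [-3.13  0.77 11.48]
```

Emit:
{"op": "servo_tool", "data": {
  "series": "0 -1.5 0.5 1 0 0 0; 0 -1 0.2 2 0 0 0; 0 0 0 2 0 0 0; 0 0 0 2 0 0 0; 0 0 0 0 0 0 0; 0 0 0 0 0 0 0; 0 0 0 0 0 0 0"
}}

```text
time_s: 3.8
tcp_pos: [0.5612, -0.0408, 0.1591]
orientation: [1.866, 2.525, 0.002]
force: [0.3, 0.4, 0.4]
gripper_width: -0.0002
grasp_force: 0.0
```

```bash
python3 go.py -10 35 102;  python3 -c "
from h import *
d=snap('side','s2.png');e=snap('top')
cv2.imwrite('pics/s2.png',np.vstack([cv2.resize(d['image'][130:290,180:400],None,fx=1.8,fy=1.8),cv2.resize(e['image'][185:345,225:445],None,fx=1.8,fy=1.8)]))"
```

```text
t 3.8 tip in phot mm [-10.2  46.2 151.1] axes in phot [[-0.01, 1.0, 0.002], [1.0, 0.01, -0.0], [-0.0, 0.002, -1.0]] F [0.3 0.4 0.4] q [-0.58  0.4   0.73  1.85 -0.31  1.    0.58]
tool shift cm [-1.12  0.    4.91]
```

View pics/s2.png

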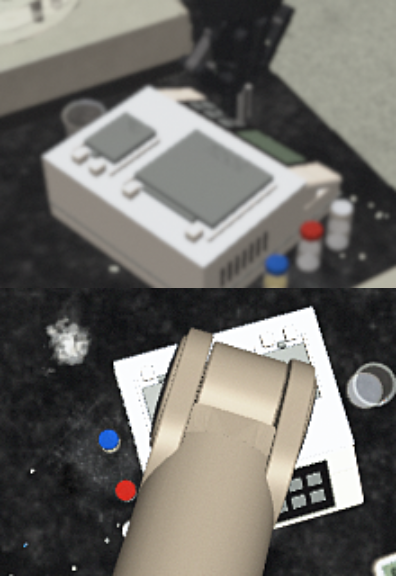

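```bash
python3 -c "
from h import *
import pickle
s=pickle.load(open('side.pkl','rb'));q=np.load('q.npy')
for p in [(-10,46,151),(-10,35,97)]: print((proj(s,w(q,p))-[180,130])*1.8)
d=snap('side');cv2.imwrite('pics/s3.png',cv2.resize(d['image'][90:240,230:400],None,fx=4,fy=4))"
```

```text
[234.5286334  115.92435355]
[224.91719654 154.3399015 ]
```

View pics/s3.png

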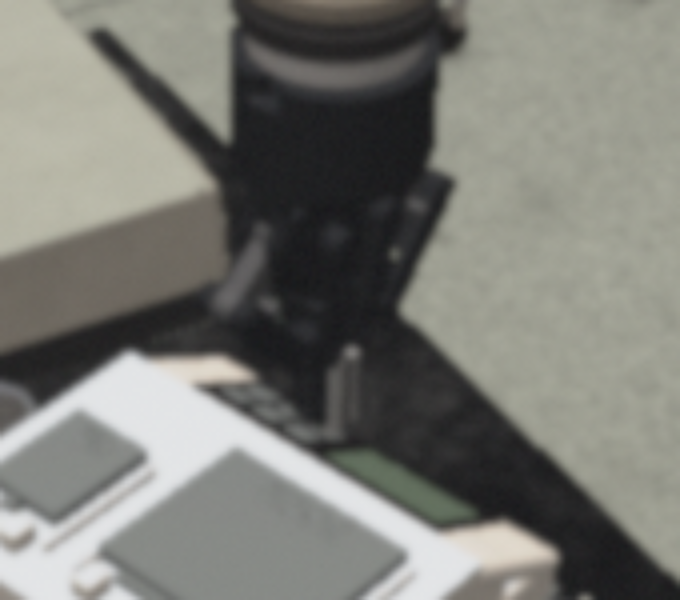

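Emit:
{"op": "servo_tool", "data": {
  "series": "0 -1.1 0 1.5 0 0 0; 0 0 0 1.5 0 0 0; 0 0 0 1.3 0 0 0; 0 0 0 0 0 0 0; 0 0 0 0.4 0 0 0; 0 0 0 0.2 0 0 0; 0 0 0 0.2 0 0 0; 0 0 0 0 0 0 0"
}}

```text
time_s: 4.75
tcp_pos: [0.5638, -0.0511, 0.107]
orientation: [1.867, 2.527, 0.0]
force: [-0.2, 0.4, -0.2]
gripper_width: 0.0002
grasp_force: 0.0
```

```bash
python3 go.py -10 35 92
```

```text
t 4.75 tip in phot mm [-10.8  35.6  99. ] axes in phot [[-0.01, 1.0, 0.0], [1.0, 0.01, 0.0], [0.0, 0.0, -1.0]] F [-0.2  0.4 -0.2] q [-0.52  0.48  0.69  1.89 -0.38  0.91  0.65]
tool shift cm [-0.06  0.08  0.7 ]
```

Emit:
{"op": "servo_tool", "data": {
  "series": "0 0 0 0.2 0 0 0; 0 0 0 0.2 0 0 0; 0 0 0 0 0 0 0"
}}

```text
time_s: 5.05
tcp_pos: [0.564, -0.0513, 0.1032]
orientation: [1.867, 2.526, 0.001]
force: [-0.9, 0.1, 1.3]
gripper_width: 0.0001
grasp_force: 1.2
```

Emit:
{"op": "servo_tool", "data": {
  "series": "0 0 0 0.2 0 0 0; 0 0 0 0 0 0 0"
}}

```text
time_s: 5.25
tcp_pos: [0.564, -0.0513, 0.1012]
orientation: [1.867, 2.526, 0.001]
force: [0.5, 0.5, 3.9]
gripper_width: -0.0003
grasp_force: 1.7
```

Emit:
{"op": "servo_tool", "data": {
  "series": "0 0 0 0.15 0 0 0; 0 0 0 0 0 0 0"
}}

```text
time_s: 5.45
tcp_pos: [0.5642, -0.0513, 0.1009]
orientation: [-1.868, -2.526, -0.002]
force: [-3.5, 0.6, 12.0]
gripper_width: -0.0004
grasp_force: 6.3
```

Emit:
{"op": "servo_tool", "data": {
  "series": "0 0 0 0.1 0 0 0; 0 0 0 0 0 0 0"
}}

```text
time_s: 5.65
tcp_pos: [0.5642, -0.0513, 0.1008]
orientation: [-1.867, -2.526, -0.003]
force: [-5.1, 1.6, 18.6]
gripper_width: 0.0
grasp_force: 9.4
```

Emit:
{"op": "servo_tool", "data": {
  "series": "0 0 0 -3 0 0 0; 0 0 0 -5 0 0 0; 0 0 -1 -5 0 0 0; 0 0 -3 -2 0 0 0; 0 0 -4 0 0 0 0; 0 0 -4 0 0 0 0; 0 0 0 0 0 0 0; 0 0 0 0 0 0 0"
}}

```text
time_s: 6.45
tcp_pos: [0.4487, -0.0862, 0.2474]
orientation: [-1.867, -2.526, -0.004]
force: [0.1, -0.1, 0.2]
gripper_width: 0.0003
grasp_force: 0.0
```

```bash
python3 go.py;  python3 -c "
from h import *
d=snap('side');cv2.imwrite('pics/s4.png',cv2.resize(d['image'][110:270,200:400],None,fx=3,fy=3))
q=np.load('q.npy')
for th in(0,.3,.45,.6): 
  p=[(70-90*np.cos(th),y,93+90*np.sin(th)) for y in(85,-15)];print(th,[((proj(d,w(q,a))-[200,110])*3).round() for a in p])"
```

```text
t 6.45 tip in phot mm [-131.1   34.6  239.4] axes in phot [[-0.01, 1.0, 0.002], [1.0, 0.01, 0.002], [0.002, 0.002, -1.0]] F [ 0.1 -0.1  0.2] q [-0.71  0.04  0.84  1.98 -0.04  1.13  0.44]
0 [array([393., 355.]), array([263., 275.])]
0.3 [array([390., 323.]), array([258., 243.])]
0.45 [array([385., 311.]), array([251., 230.])]
0.6 [array([378., 301.]), array([243., 220.])]
```

View pics/s4.png

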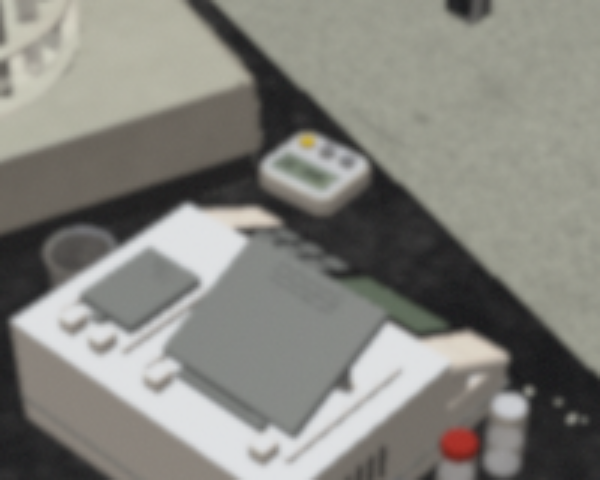

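Emit:
{"op": "servo_tool", "data": {
  "series": "0 0 0 0 -7.5 0 0; 0 0 0 0 -7.5 0 0; 0 0 0 0 -7.5 0 0; 0 0 0 0 -7.5 0 0; 0 0 0 0 -7.5 0 0; 0 0 0 0 -7.5 0 0; 0 0 0 0 0 0 0; 0 0 0 0 0 0 0"
}}

```text
time_s: 7.3
tcp_pos: [0.4499, -0.0868, 0.248]
orientation: [1.514, 2.047, 0.846]
force: [0.1, -0.2, -0.0]
gripper_width: -0.0001
grasp_force: 0.0
```

```bash
python3 go.py -63 35 147
```

```text
t 7.3 tip in phot mm [-124.4   33.8  242.3] axes in phot [[-0.009, 0.708, 0.706], [1.0, 0.007, 0.006], [-0.001, 0.706, -0.708]] F [ 0.1 -0.2 -0. ] q [-0.66 -0.49  0.84  2.44 -0.06  0.34  0.6 ]
tool shift cm [ 0.07 -2.38 11.09]
```

Emit:
{"op": "servo_tool", "data": {
  "series": "0 0 -0.2 2 0 0 0; 0 0 -0.6 3 0 0 0; 0 0 -0.8 3 0 0 0; 0 0 -0.8 3 0 0 0; 0 0 0 0 0 0 0; 0 0 0 0 0 0 0; 0 0 0 0 0 0 0"
}}

```text
time_s: 8.0
tcp_pos: [0.4834, -0.0728, 0.1952]
orientation: [1.536, 2.067, 0.806]
force: [0.3, -0.4, -0.9]
gripper_width: -0.0001
grasp_force: 0.0
```

```bash
python3 go.py -15 35 111
```

```text
t 8.0 tip in phot mm [-88.5  37.6 189.3] axes in phot [[-0.003, 0.734, 0.679], [1.0, 0.006, -0.002], [-0.005, 0.679, -0.734]] F [ 0.3 -0.4 -0.9] q [-1.07 -0.49  1.15  2.45  0.57  0.23 -0.02]
tool shift cm [-0.25  0.07 10.74]
```

Emit:
{"op": "servo_tool", "data": {
  "series": "0 0 0 0 6 0 0; 0 0 0 0 6 0 0; 0 0 0 0 6 0 0; 0 0 0 0 0 0 0; 0 0 0 0 0 0 0"
}}

```text
time_s: 8.5
tcp_pos: [0.4825, -0.0725, 0.194]
orientation: [1.693, 2.278, 0.497]
force: [-0.9, 0.3, -0.3]
gripper_width: -0.0001
grasp_force: 0.0
```

```bash
python3 go.py -50 35 112
```

```text
t 8.5 tip in phot mm [-91.4  38.2 186.7] axes in phot [[-0.003, 0.908, 0.419], [1.0, 0.005, -0.002], [-0.004, 0.419, -0.908]] F [-0.9  0.3 -0.3] q [-1.26 -0.41  1.23  2.27  0.46  0.63 -0.01]
tool shift cm [-0.3   0.62  8.52]
```

Emit:
{"op": "servo_tool", "data": {
  "series": "0 0 0.1 2 0 0 0; 0 -0.2 0.2 3 0 0 0; 0 -0.1 0.2 2.5 0 0 0; 0 0 0.1 1 0 0 0; 0 0 0 0 0 0 0; 0 0 0 0 0 0 0"
}}

```text
time_s: 9.1
tcp_pos: [0.501, -0.0602, 0.1427]
orientation: [1.693, 2.267, 0.494]
force: [0.4, 0.2, -0.5]
gripper_width: 0.0
grasp_force: 0.0
```

```bash
python3 go.py -20 35 111.6
```

```text
t 9.1 tip in phot mm [-70.1  44.6 135.5] axes in phot [[0.002, 0.906, 0.424], [1.0, 0.003, -0.011], [-0.011, 0.424, -0.906]] F [ 0.4  0.2 -0.5] q [-1.55 -0.49  1.45  2.3   0.76  0.57 -0.29]
tool shift cm [-0.92  3.53  4.3 ]
```

Emit:
{"op": "servo_tool", "data": {
  "series": "0 -0.3 0.5 1 0 0 0; 0 -0.3 0.5 1 0 0 0; 0 -0.2 0.5 1 0 0 0; 0 -0.1 0.5 0.6 0 0 0; 0 0 0 0 0 0 0; 0 0 0 0 0 0 0"
}}

```text
time_s: 9.7
tcp_pos: [0.5102, -0.0521, 0.1469]
orientation: [1.683, 2.256, 0.491]
force: [-0.2, 0.5, 0.0]
gripper_width: -0.0003
grasp_force: 0.0
```

```bash
python3 go.py -20 35 111.6
```

```text
t 9.7 tip in phot mm [-58.9  49.7 139.7] axes in phot [[0.004, 0.902, 0.431], [1.0, 0.006, -0.023], [-0.023, 0.431, -0.902]] F [-0.2  0.5  0. ] q [-1.58 -0.49  1.45  2.29  0.8   0.57 -0.35]
tool shift cm [-1.39  2.29  4.24]
```

Emit:
{"op": "servo_tool", "data": {
  "series": "0 0 0.5 -1.5 3 0 0; 0 0 0.5 -1 4 0 0; 0 0 0.5 -1 4 0 0; 0 -0.5 0.5 0 0 0 0; 0 -0.5 0.3 0 0 0 0; 0 -0.5 0 0 0 0 0; 0 0 0 0 0 0 0; 0 0 0 0 0 0 0"
}}

```text
time_s: 10.5
tcp_pos: [0.5143, -0.0631, 0.1912]
orientation: [1.772, 2.364, 0.283]
force: [-0.5, 0.5, 0.2]
gripper_width: -0.0002
grasp_force: 0.0
```

```bash
python3 go.py -36 35 150
```

```text
t 10.5 tip in phot mm [-59.5  37.9 183.5] axes in phot [[0.007, 0.967, 0.254], [1.0, -0.0, -0.026], [-0.025, 0.254, -0.967]] F [-0.5  0.5  0.2] q [-1.66 -0.49  1.46  2.11  0.63  0.91 -0.22]
tool shift cm [-0.19  1.43  3.84]
```

Emit:
{"op": "servo_tool", "data": {
  "series": "0 0 0 -4 0 0 0; 0 0 1 -4 4 0 0; 0 0 3 -2 5 0 0; 0 0 4 0 5 0 0; 0 0 4 0 0 0 0; 0 0 5 0 0 0 0; 0 0 5 0 0 0 0; 0 0 5 0 0 0 0; 0 0 5 0 0 0 0; 0 0 0 0 0 0 0"
}}

```text
time_s: 11.5
tcp_pos: [0.5989, 0.0254, 0.3896]
orientation: [1.777, 2.378, 0.161]
force: [-0.1, -0.1, -0.5]
gripper_width: 0.0001
grasp_force: 0.0
```

```bash
python3 go.py -36 35 150
```

```text
t 11.5 tip in phot mm [ 46.2  98.4 381.8] axes in phot [[0.007, 0.983, 0.186], [0.998, 0.006, -0.07], [-0.07, 0.186, -0.98]] F [-0.1 -0.1 -0.5] q [-2.04 -0.49  1.45  1.61  0.61  1.43 -0.31]
tool shift cm [ -4.77 -12.43  21.63]
```

```bash
cat > kin.py <<'E'
from h import *
from itertools import product
from scipy.optimize import least_squares
S=[([-1.40893992,0.39913547,0.0450184,1.53771981,-0.0187058,1.20688952,-0.05071766],[0.16746,0.62750,0.23837],[-.4084,-3.1148,.0027]),
([-1.27,.02,.34,1.79,-.01,1.34,-.63],[.3184,.3579,.3384],[1.867,2.525,-.002]),
([-.67,.29,.77,1.81,-.22,1.12,.47],[.5478,-.0235,.2277],[1.872,2.518,0]),
([-.52,.48,.69,1.89,-.38,.91,.65],[.5638,-.0511,.107],[1.867,2.527,0]),
([-.71,.04,.84,1.98,-.04,1.13,.44],[.4487,-.0862,.2474],[-1.867,-2.526,-.004]),
([-.66,-.49,.84,2.44,-.06,.34,.6],[.4499,-.0868,.248],[1.514,2.047,.846]),
([-1.07,-.49,1.15,2.45,.57,.23,-.02],[.4834,-.0728,.1952],[1.536,2.067,.806]),
([-1.55,-.49,1.45,2.3,.76,.57,-.29],[.501,-.0602,.1427],[1.693,2.267,.494]),
([-2.04,-.49,1.45,1.61,.61,1.43,-.31],[.5989,.0254,.3896],[1.777,2.378,.161])]
def fk(v,sg,q):
    # v: d1,L1,L2,L3, elbow offset e, wrist offset wo, base x,y, yaw offs, z7 offset
    T=R.from_euler('z',v[8]+sg[0]*q[0]); p=np.array([v[6],v[7],v[0]])
    T=T*R.from_euler('y',q[1])*R.from_euler('z',sg[1]*q[2]); p=p+T.apply([v[4],0,v[1]])
    T=T*R.from_euler('y',q[3])*R.from_euler('z',sg[2]*q[4]); p=p+T.apply([-v[4],0,v[2]])
    T=T*R.from_euler('y',q[5]); p=p+T.apply([v[5],0,0])
    T=T*R.from_euler('z',sg[3]*q[6]+v[9]); p=p+T.apply([0,0,v[3]])
    return p,T
def res(v,sg):
    o=[]
    for q,p,w_ in S:
        a,T=fk(v,sg,q); o+=list((a-p)*3)+list((T.inv()*R.from_rotvec(w_)).as_rotvec())
    return np.array(o)
if __name__=='__main__':
    best=None
    for sg in product([-1,1],repeat=4):
        for z7 in(0,1.57,3.14,-1.57):
            for y0 in (0,1.57,3.14,-1.57):
                f=least_squares(res,[.3,.4,.4,.25,0,0,0,0,y0,z7],args=(sg,),max_nfev=60)
                if best is None or f.cost<best[0]: best=(f.cost,sg,f.x); print(f.cost,sg,f.x.round(3))
    np.savez('kin.npz',sg=best[1],v=best[2]); print(res(best[2],best[1]).reshape(-1,6).round(3))
E
time python3 kin.py
```

```text
0.008747878158253073 (-1, -1, -1, -1) [ 2.550e-01  5.160e-01  4.930e-01  3.130e-01 -7.000e-03 -1.000e-03
  1.100e-02 -1.400e-02 -4.200e-02  1.534e+00]
0.008747878158252937 (-1, -1, -1, -1) [ 2.550e-01  5.160e-01  4.930e-01  3.130e-01 -7.000e-03 -1.000e-03
  1.100e-02 -1.400e-02 -4.200e-02  1.534e+00]
[[-0.009 -0.025 -0.005 -0.    -0.    -0.006]
 [-0.024  0.004 -0.012 -0.007 -0.    -0.005]
 [ 0.037  0.001 -0.021  0.006  0.003 -0.002]
 [ 0.018 -0.002 -0.044 -0.004 -0.    -0.007]
 [ 0.032  0.017 -0.014  0.006 -0.001 -0.01 ]
 [ 0.009  0.032  0.003  0.001  0.029  0.009]
 [-0.012  0.011  0.014  0.002  0.029  0.01 ]
 [-0.024 -0.003  0.027  0.     0.022  0.011]
 [-0.027 -0.036  0.052  0.002  0.006 -0.001]]
real	0m37.939s
user	0m38.460s
sys	0m0.052s
```

```bash
cat > kin2.py <<'E'
from kin import S,R,np
from scipy.optimize import least_squares
def fk(v,q):
    q=np.array(q)+[v[13],v[14],v[15],v[16],v[17],v[18],v[19]]
    T=R.from_euler('z',-q[0]); p=np.array([0,0,v[0]])+T.apply([v[4],v[5],0])
    T=T*R.from_euler('y',q[1])*R.from_euler('z',-q[2]); p=p+T.apply([v[6],v[7],v[1]])
    T=T*R.from_euler('y',q[3])*R.from_euler('z',-q[4]); p=p+T.apply([v[8],v[9],v[2]])
    T=T*R.from_euler('y',q[5]); p=p+T.apply([v[10],v[11],0])
    T=T*R.from_euler('z',-q[6]); p=p+T.apply([0,0,v[3]])
    return p,T
v0=np.zeros(20); v0[:4]=[.255,.516,.493,.313]; v0[13]=.042; v0[19]=-1.534
def res(v):
    o=[]
    for q,p,w_ in S:
        a,T=fk(v,q); o+=list((a-p)*3)+list((T.inv()*R.from_rotvec(w_)).as_rotvec())
    return np.r_[o,.02*(v-v0)]
if __name__=='__main__':
    f=least_squares(res,v0); print(f.cost,f.x.round(3)); print(f.fun[:-20].reshape(-1,6).round(3)); np.save('kin2.npy',f.x)
E
python3 kin2.py
```

```text
0.00030149915227373333 [ 2.520e-01  5.190e-01  4.760e-01  3.240e-01  1.000e-03 -1.000e-02
  2.000e-03 -3.200e-02  1.000e-03 -1.000e-03 -1.000e-03 -1.000e-03
  0.000e+00 -0.000e+00 -3.000e-03 -1.000e-03 -3.000e-03  3.000e-03
  6.000e-03 -1.575e+00]
[[ 0.003  0.001  0.001  0.     0.002 -0.002]
 [-0.007  0.    -0.004 -0.007  0.001 -0.002]
 [ 0.006 -0.001  0.008  0.005  0.002  0.002]
 [-0.005  0.    -0.004 -0.004 -0.002 -0.003]
 [ 0.003 -0.003  0.003  0.005 -0.002 -0.006]
 [-0.002  0.002 -0.002  0.002 -0.003  0.001]
 [ 0.002 -0.002  0.001  0.002  0.001  0.002]
 [ 0.     0.001  0.    -0.     0.005  0.009]
 [-0.001 -0.    -0.003  0.002 -0.002 -0.001]]
```

```bash
cat > sim.py <<'E'
from kin2 import *
from h import w
V=np.load('kin2.npy'); qp=np.load('q.npy')
lo=np.array([-2.82,-.49,-1.37,0,-1.36,.23,-2.94]);hi=np.array([2.82,2.23,1.46,2.46,4.5,2,2.94])
def pose(tip,tilt):  # tip in photometer mm, tilt deg
    a=np.radians(tilt); c,s=np.cos(qp[2]),np.sin(qp[2]); X=np.array([c,s,0]);Y=np.array([-s,c,0]);Z=np.array([0,0,1.])
    z=np.sin(a)*X-np.cos(a)*Z; y=np.cos(a)*X+np.sin(a)*Z
    return w(qp,tip)-.008*z, R.from_matrix(np.c_[Y,y,z])
def err(q,P):
    p,T=fk(V,q); return np.r_[P[0]-p,.3*(T.apply((T.inv()*P[1]).as_rotvec()))]
def jac(q):
    p,T=fk(V,q); J=np.zeros((6,7))
    for i in range(7):
        d=np.array(q,float); d[i]+=1e-5; a,U=fk(V,d); J[:3,i]=(a-p)/1e-5; J[3:,i]=.3*(U*T.inv()).as_rotvec()/1e-5
    return J
def track(q,A,B,n):
    q=np.array(q,float); mm=9; 
    from scipy.spatial.transform import Slerp
    sl=Slerp([0,1],R.concatenate([A[1],B[1]]))
    for k in range(1,n+1):
        t=k/n; P=(A[0]*(1-t)+B[0]*t, sl(t))
        for _ in range(2):
            free=np.ones(7,bool)
            for _ in range(3):
                J=jac(q)[:,free]; dq=np.zeros(7); dq[free]=J.T@np.linalg.solve(J@J.T+1e-4*np.eye(6),err(q,P))
                bad=free&((q+dq<lo)|(q+dq>hi))
                if not bad.any(): break
                free&=~bad
            q=np.clip(q+dq,lo,hi)
    return q,np.abs(err(q,B)).max()
def ik(P,q0): # joint-limited IK staying close to q0
    f=least_squares(lambda q:np.r_[err(q,P)*30,.03*(q-q0)],np.clip(q0,lo+.01,hi-.01),bounds=(lo+.005,hi-.005)); return f.x,np.abs(err(f.x,P)).max()
E
cat > a.py <<'E'
from sim import *
mid=np.array([-.5,.4,.5,1.9,-.3,.9,.6])
for tip,ti in [((-36,35,150),15),((-36,35,112),15),((-22,35,112),15),((-36,35,150),25),((-22,35,112),25),((56,35,162),25),((56,35,162),15),((56,35,162),0)]:
    for m in (mid,np.array([-1.,0.2,1.,1.9,0,.9,.3]),np.array([0.,.4,0,1.9,0,.9,.3]),np.array([.6,.4,-.7,1.9,0,.9,.3])):
        q,e=ik(pose(tip,ti),m); print(tip,ti,q.round(2),round(e,4))
# validate
q=np.array(S[3][0]); P=lambda i:(np.array(S[i][1]),R.from_rotvec(S[i][2]))
print('sim',track(q,P(3),P(4),15)[0].round(2),S[4][0]); print('sim',track(S[4][0],P(4),P(5),8)[0].round(2),S[5][0]);print('sim',track(S[1][0],P(1),P(2),15)[0].round(2),S[2][0])
E
python3 a.py
```

```text
(-36, 35, 150) 15 [-0.42  0.19  0.57  2.08 -0.33  0.68  0.65] 0.0
(-36, 35, 150) 15 [-0.65  0.24  0.84  2.09 -0.45  0.7   0.76] 0.0
(-36, 35, 150) 15 [ 0.1   0.17 -0.01  2.07 -0.15  0.66  0.49] 0.0
(-36, 35, 150) 15 [ 0.67  0.2  -0.65  2.06  0.06  0.67  0.3 ] 0.0
(-36, 35, 112) 15 [-0.38  0.25  0.53  2.12 -0.41  0.6   0.73] 0.0
(-36, 35, 112) 15 [-0.55  0.29  0.74  2.12 -0.53  0.63  0.84] 0.0
(-36, 35, 112) 15 [ 0.12  0.22 -0.04  2.11 -0.16  0.57  0.5 ] 0.0
(-36, 35, 112) 15 [ 0.64  0.26 -0.62  2.1   0.11  0.58  0.25] 0.0
(-22, 35, 112) 15 [-0.37  0.28  0.52  2.09 -0.42  0.61  0.73] 0.0
(-22, 35, 112) 15 [-0.54  0.31  0.73  2.09 -0.54  0.63  0.83] 0.0
(-22, 35, 112) 15 [ 0.11  0.24 -0.04  2.08 -0.15  0.58  0.48] 0.0
(-22, 35, 112) 15 [ 0.61  0.28 -0.61  2.07  0.14  0.59  0.22] 0.0
(-36, 35, 150) 25 [-0.35  0.13  0.53  2.2  -0.53  0.49  0.88] 0.0
(-36, 35, 150) 25 [-0.62  0.16  0.83  2.2  -0.64  0.52  0.98] 0.0
(-36, 35, 150) 25 [ 0.17  0.11 -0.04  2.19 -0.38  0.46  0.73] 0.0
(-36, 35, 150) 25 [ 0.8   0.15 -0.71  2.18 -0.16  0.45  0.54] 0.0
(-22, 35, 112) 25 [-0.25  0.21  0.41  2.21 -
[... 574 characters left out ...]
  0.74  1.89 -0.5   0.78  0.72] 0.0
(56, 35, 162) 15 [ 0.05  0.29 -0.03  1.87 -0.11  0.73  0.38] 0.0
(56, 35, 162) 15 [ 0.53  0.34 -0.61  1.86  0.18  0.75  0.14] 0.0
(56, 35, 162) 0 [-0.43  0.48  0.57  1.68 -0.28  1.07  0.51] 0.0
(56, 35, 162) 0 [-0.55  0.52  0.74  1.68 -0.39  1.09  0.6 ] 0.0
(56, 35, 162) 0 [-0.02  0.42  0.    1.67 -0.    1.06  0.28] 0.0
(56, 35, 162) 0 [ 0.4   0.46 -0.56  1.66  0.27  1.1   0.06] 0.0
sim [-0.71  0.04  0.83  1.98 -0.04  1.13  0.44] [-0.71, 0.04, 0.84, 1.98, -0.04, 1.13, 0.44]
sim [-0.64 -0.47  0.83  2.44 -0.1   0.34  0.64] [-0.66, -0.49, 0.84, 2.44, -0.06, 0.34, 0.6]
sim [-0.65  0.29  0.75  1.81 -0.21  1.12  0.46] [-0.67, 0.29, 0.77, 1.81, -0.22, 1.12, 0.47]
```

```bash
cat > b.py <<'E'
from sim import *
import time
from plant import r
s=r.get_state(); q0=s['joints']; P0=(s['tcp_pos'],R.from_rotvec(s['orientation']))
print(q0.round(3),np.abs(err(q0,P0)).max())
rng=np.random.default_rng(0); G=pose((-36,35,165),20); t0=time.time(); best=9
Rd=pose((0,0,0),0)[1]
while time.time()-t0<400:
    q=q0;P=P0;L=[]
    for k in range(rng.integers(1,4)):
        az=rng.uniform(-.9,1.3); rad=rng.uniform(.38,.85); z=rng.uniform(.3,.65)
        o=R.from_euler('z',rng.choice([0,az-.29,rng.uniform(-1,1)]))*Rd*R.from_euler('x',-np.radians(rng.uniform(-10,40)))
        B=(np.array([rad*np.cos(az),rad*np.sin(az),z]),o)
        q,e=track(q,P,B,8); P=B; L.append((B[0].round(3),o.as_rotvec().round(3),q.round(2),round(e,3)))
        if e>.02: break
    if e>.02: continue
    q,e=track(q,P,G,10)
    sc=e*20+max(0,.25-q[1])+max(0,abs(q[2])-.8)+max(0,.4-q[5])
    if sc<best: best=sc;print(round(sc,3),q.round(2),round(e,4),L,flush=True)
    if best<.12: break
E
timeout 500 python3 b.py
```

```text
[-2.043 -0.493  1.453  1.61   0.614  1.435 -0.315] 0.002626694109990113
0.106 [-0.56  0.15  0.73  2.13 -0.42  0.62  0.75] 0.0001 [(array([0.21 , 0.349, 0.418]), array([2.242, 1.467, 0.391]), array([-1.63, -0.11,  0.1 ,  1.83,  0.49,  1.62, -1.97]), np.float64(0.0)), (array([ 0.374, -0.155,  0.442]), array([-2.547, -1.698,  0.081]), array([-0.65, -0.18,  0.8 ,  1.69,  0.1 ,  1.67, -0.24]), np.float64(0.0)), (array([0.484, 0.191, 0.535]), array([2.444, 1.778, 0.128]), array([-0.88,  0.02,  0.37,  1.38,  0.1 ,  1.65, -0.81]), np.float64(0.0))]
```

```bash
cat > rows.py <<'E'
from sim import *
from scipy.spatial.transform import Slerp
def rows(A,B,n):
    sl=Slerp([0,1],R.concatenate([A[1],B[1]])); o=[]
    p,T=A
    for k in range(1,n+1):
        t=k/n; P=A[0]*(1-t)+B[0]*t; U=sl(t)
        o.append('0 '+' '.join('%.1f'%x for x in np.r_[T.inv().apply(P-p)*100,np.degrees((T.inv()*U).as_rotvec())])); p,T=P,U
    return '; '.join(o)
E
cat > c.py <<'E'
from rows import *
from plant import r
s=r.get_state(); P0=(s['tcp_pos'],R.from_rotvec(s['orientation']));q0=s['joints']
W=[(np.array([.21,.349,.418]),R.from_rotvec([2.242,1.467,.391])),(np.array([.374,-.155,.442]),R.from_rotvec([-2.547,-1.698,.081])),(np.array([.484,.191,.535]),R.from_rotvec([2.444,1.778,.128])),pose((-36,35,165),20)]
for seq in([0,3],[0,2,3],[0,1,2,3]):
    q,P=q0,P0
    for i in seq: q,e=track(q,P,W[i],25);P=W[i];print(i,q.round(2),round(e,4))
d=P0[1].inv()*W[0][1]; print(np.degrees(d.as_rotvec()),np.linalg.norm(W[0][0]-P0[0])); print(rows(P0,W[0],10))
E
python3 c.py
```

```text
0 [-1.7  -0.12  0.16  1.84  0.5   1.63 -1.98] 0.0
3 [-1.61 -0.49  1.44  2.17  0.66  0.74 -0.24] 0.0118
0 [-1.7  -0.12  0.16  1.84  0.5   1.63 -1.98] 0.0
2 [-1.4   0.02  0.9   1.39  0.09  1.64 -0.8 ] 0.0
3 [-1.6  -0.49  1.43  2.17  0.66  0.75 -0.24] 0.0128
0 [-1.7  -0.12  0.16  1.84  0.5   1.63 -1.98] 0.0
1 [-1.09 -0.36  1.02  1.69  0.26  1.73 -0.46] 0.0
2 [-1.23  0.02  0.72  1.39  0.09  1.64 -0.81] 0.0
3 [-0.83  0.21  1.05  2.13 -0.57  0.66  0.89] 0.0
[-16.91708854 -10.18252862  38.69596085] 0.5067657532411773
0 4.2 -2.7 -1.1 -1.7 -1.0 3.9; 0 3.9 -2.9 -1.2 -1.7 -1.0 3.9; 0 3.7 -3.1 -1.4 -1.7 -1.0 3.9; 0 3.5 -3.3 -1.6 -1.7 -1.0 3.9; 0 3.2 -3.5 -1.7 -1.7 -1.0 3.9; 0 2.9 -3.7 -1.9 -1.7 -1.0 3.9; 0 2.6 -3.8 -2.0 -1.7 -1.0 3.9; 0 2.4 -3.9 -2.2 -1.7 -1.0 3.9; 0 2.0 -4.0 -2.4 -1.7 -1.0 3.9; 0 1.7 -4.0 -2.5 -1.7 -1.0 3.9
```

Emit:
{"op": "servo_tool", "data": {
  "series": "0 4.2 -2.7 -1.1 -1.7 -1 3.9; 0 3.9 -2.9 -1.2 -1.7 -1 3.9; 0 3.7 -3.1 -1.4 -1.7 -1 3.9; 0 3.5 -3.3 -1.6 -1.7 -1 3.9; 0 3.2 -3.5 -1.7 -1.7 -1 3.9; 0 2.9 -3.7 -1.9 -1.7 -1 3.9; 0 2.6 -3.8 -2 -1.7 -1 3.9; 0 2.4 -3.9 -2.2 -1.7 -1 3.9; 0 2 -4 -2.4 -1.7 -1 3.9; 0 1.7 -4 -2.5 -1.7 -1 3.9"
}}

```text
time_s: 12.5
tcp_pos: [0.2151, 0.3433, 0.4159]
orientation: [2.251, 1.454, 0.388]
force: [0.2, 1.0, 1.0]
gripper_width: 0.0001
grasp_force: 0.0
```

```bash
sed -i 's/track(q,P,B,8)/track(q,P,B,20)/;s/track(q,P,G,10)/track(q,P,G,20)/;s/best<.12/best<.06/;s/range(rng.integers(1,4))/range(rng.integers(1,3))/;s/abs(q\[2\])-.8/abs(q[2])-.6/' b.py; sed -i 's/<400/<300/' b.py; timeout 400 python3 b.py
```

```text
[-1.647 -0.116  0.118  1.84   0.494  1.62  -1.981] 0.002759391741921302
0.128 [-0.28  0.12  0.42  2.12 -0.33  0.61  0.66] 0.0 [(array([ 0.381, -0.12 ,  0.306]), array([2.096, 1.532, 0.492]), array([ 0.34, -0.48, -0.15,  2.37,  0.  ,  0.64, -0.12]), np.float64(0.004)), (array([0.656, 0.304, 0.49 ]), array([-1.814, -2.429,  0.21 ]), array([-0.59,  0.63,  0.28,  0.67, -0.2 ,  1.98, -0.13]), np.float64(0.012))]
0.121 [ 0.51  0.13 -0.43  2.11 -0.14  0.59  0.48] 0.0 [(array([0.758, 0.38 , 0.632]), array([1.867, 2.301, 0.3  ]), array([-0.47,  0.74, -0.76,  0.15,  0.78,  1.97, -0.34]), np.float64(0.019))]
0.117 [-0.44  0.13  0.59  2.13 -0.38  0.61  0.71] 0.0 [(array([0.694, 0.417, 0.323]), array([1.507, 2.658, 0.211]), array([-0.82,  0.6 ,  0.41,  1.11, -0.24,  1.31,  0.09]), np.float64(0.0))]
0.112 [ 0.63  0.14 -0.55  2.11 -0.1   0.59  0.45] 0.0 [(array([ 0.313, -0.219,  0.443]), array([1.84 , 2.154, 0.459]), array([ 0.77, -0.35,  0.01,  1.93, -0.34,  1.32,  0.98]), np.float64(0.0)), (array([ 0.448, -0.282,  0.319]), array([2.599, 1.432, 0.14 ]), array([ 0.8 ,  0.02, -0.34,  1.84,  0.02,  1.08, -0.1 ]), np.float64(0.0))]
0.111 [ 0.65  0.14 -0.58  2.11 -0.09  0.59  0.45] 0.0 [(array([ 0.442, -0.469,  0.573]), array([1.602, 2.146, 0.7  ]), array([ 1.17,  0.22, -0.17,  1.2 , -0.57,  1.54,  1.26]), np.float64(0.0))]
0.11 [ 0.66  0.14 -0.59  2.11 -0.09  0.59  0.44] 0.0 [(array([ 0.477, -0.553,  0.587]), array([0.886, 2.666, 0.879]), array([ 1.22,  0.66, -0.48,  0.57, -0.4 ,  1.97,  1.57]), np.float64(0.017)), (array([ 0.763, -0.095,  0.628]), array([2.459, 1.604, 0.192]), array([ 0.13,  0.61, -0.41,  0.37,  0.39,  1.96, -0.4 ]), np.float64(0.0))]
```

```bash
cat > d.py <<'E'
from rows import *
from plant import r
s=r.get_state(); P0=(s['tcp_pos'],R.from_rotvec(s['orientation']));q=s['joints'];P=P0
W=[(np.array([.65,.40,.40]),R.from_rotvec([1.6,2.6,.211])),pose((-40,35,210),20),pose((-40,35,113),20),pose((-22,35,112),20),pose((2,35,137),20),pose((39,35,160),20),pose((60,35,162),20),pose((-30,35,200),20)]
for B in W: q,e=track(q,P,B,20);P=B;print(q.round(2),round(e,4))
d=P0[1].inv()*W[0][1]; print(np.degrees(d.as_rotvec()),np.linalg.norm(W[0][0]-P0[0])); a=rows(P0,W[0],14).split('; '); print('; '.join(a[:7]));print('; '.join(a[7:]))
E
python3 d.py
```

```text
[-0.91  0.5   0.49  1.11 -0.23  1.42  0.01] 0.0
[-0.6   0.06  0.75  2.08 -0.28  0.71  0.61] 0.0
[-0.47  0.23  0.66  2.18 -0.59  0.52  0.92] 0.0
[-0.46  0.27  0.64  2.15 -0.61  0.53  0.92] 0.0
[-0.5   0.27  0.67  2.08 -0.56  0.59  0.84] 0.0
[-0.53  0.3   0.69  1.99 -0.53  0.65  0.78] 0.0
[-0.52  0.33  0.68  1.94 -0.55  0.67  0.77] 0.0
[-0.62  0.1   0.77  2.08 -0.33  0.69  0.65] 0.0
[ 19.31945527  17.20193962 -48.35781691] 0.4388165338420295
0 1.6 2.3 1.4 1.4 1.2 -3.5; 0 1.5 2.4 1.4 1.4 1.2 -3.5; 0 1.3 2.5 1.4 1.4 1.2 -3.5; 0 1.1 2.6 1.3 1.4 1.2 -3.5; 0 0.9 2.7 1.3 1.4 1.2 -3.5; 0 0.7 2.8 1.2 1.4 1.2 -3.5; 0 0.5 2.8 1.2 1.4 1.2 -3.5
0 0.3 2.9 1.1 1.4 1.2 -3.5; 0 0.1 2.9 1.1 1.4 1.2 -3.5; 0 -0.1 3.0 1.0 1.4 1.2 -3.5; 0 -0.3 3.0 0.9 1.4 1.2 -3.5; 0 -0.5 3.0 0.8 1.4 1.2 -3.5; 0 -0.7 3.0 0.8 1.4 1.2 -3.5; 0 -0.8 2.9 0.7 1.4 1.2 -3.5
```

Whole chain is feasible with margin at 20° tilt.

Emit:
{"op": "servo_tool", "data": {
  "series": "0 1.6 2.3 1.4 1.4 1.2 -3.5; 0 1.5 2.4 1.4 1.4 1.2 -3.5; 0 1.3 2.5 1.4 1.4 1.2 -3.5; 0 1.1 2.6 1.3 1.4 1.2 -3.5; 0 0.9 2.7 1.3 1.4 1.2 -3.5; 0 0.7 2.8 1.2 1.4 1.2 -3.5; 0 0.5 2.8 1.2 1.4 1.2 -3.5"
}}

```text
time_s: 13.2
tcp_pos: [0.4344, 0.3705, 0.4079]
orientation: [1.985, 2.064, 0.302]
force: [-0.2, 0.7, -0.4]
gripper_width: -0.0004
grasp_force: 0.0
```

Emit:
{"op": "servo_tool", "data": {
  "series": "0 0.3 2.9 1.1 1.4 1.2 -3.5; 0 0.1 2.9 1.1 1.4 1.2 -3.5; 0 -0.1 3 1 1.4 1.2 -3.5; 0 -0.3 3 0.9 1.4 1.2 -3.5; 0 -0.5 3 0.8 1.4 1.2 -3.5; 0 -0.7 3 0.8 1.4 1.2 -3.5; 0 -0.8 2.9 0.7 1.4 1.2 -3.5; 0 0 0 0 0 0 0"
}}

```text
time_s: 14.0
tcp_pos: [0.6549, 0.3963, 0.3944]
orientation: [1.593, 2.607, 0.184]
force: [-0.0, 0.1, -0.8]
gripper_width: 0.0001
grasp_force: 0.0
```

```bash
cat > e.py <<'E'
from rows import *
from plant import r
s=r.get_state(); P0=(s['tcp_pos'],R.from_rotvec(s['orientation']));q=s['joints'];P=P0
print(q.round(2))
W=[pose((-40,35,210),20),pose((-40,35,113),20),pose((-22,35,112),20)]
for B in W: q,e=track(q,P,B,20);P=B;print(q.round(2),round(e,4))
d=P0[1].inv()*W[0][1]; print(np.degrees(d.as_rotvec()),np.linalg.norm(W[0][0]-P0[0])); a=rows(P0,W[0],16).split('; '); print('; '.join(a[:8]));print('; '.join(a[8:]))
E
python3 e.py
```

```text
[-0.9   0.52  0.51  1.11 -0.24  1.43  0.02]
[-0.61  0.06  0.76  2.08 -0.28  0.71  0.61] 0.0
[-0.47  0.23  0.66  2.18 -0.6   0.52  0.92] 0.0
[-0.47  0.27  0.65  2.15 -0.61  0.53  0.92] 0.0
[-11.63862607  -2.27234315  10.40558421] 0.5049550676682819
0 -2.2 -2.1 0.8 -0.7 -0.1 0.7; 0 -2.2 -2.1 0.8 -0.7 -0.1 0.7; 0 -2.2 -2.1 0.8 -0.7 -0.1 0.7; 0 -2.3 -2.1 0.8 -0.7 -0.1 0.7; 0 -2.3 -2.1 0.7 -0.7 -0.1 0.7; 0 -2.3 -2.0 0.7 -0.7 -0.1 0.7; 0 -2.3 -2.0 0.7 -0.7 -0.1 0.7; 0 -2.3 -2.0 0.7 -0.7 -0.1 0.7
0 -2.4 -2.0 0.7 -0.7 -0.1 0.7; 0 -2.4 -2.0 0.6 -0.7 -0.1 0.7; 0 -2.4 -1.9 0.6 -0.7 -0.1 0.7; 0 -2.4 -1.9 0.6 -0.7 -0.1 0.7; 0 -2.4 -1.9 0.6 -0.7 -0.1 0.7; 0 -2.5 -1.9 0.6 -0.7 -0.1 0.7; 0 -2.5 -1.9 0.5 -0.7 -0.1 0.7; 0 -2.5 -1.8 0.5 -0.7 -0.1 0.7
```

Emit:
{"op": "servo_tool", "data": {
  "series": "0 -2.2 -2.1 0.8 -0.7 -0.1 0.7; 0 -2.2 -2.1 0.8 -0.7 -0.1 0.7; 0 -2.2 -2.1 0.8 -0.7 -0.1 0.7; 0 -2.3 -2.1 0.8 -0.7 -0.1 0.7; 0 -2.3 -2.1 0.7 -0.7 -0.1 0.7; 0 -2.3 -2 0.7 -0.7 -0.1 0.7; 0 -2.3 -2 0.7 -0.7 -0.1 0.7; 0 -2.3 -2 0.7 -0.7 -0.1 0.7"
}}

```text
time_s: 14.8
tcp_pos: [0.5889, 0.1709, 0.3079]
orientation: [1.678, 2.476, 0.312]
force: [1.0, 0.3, 0.1]
gripper_width: 0.0001
grasp_force: 0.0
```

Emit:
{"op": "servo_tool", "data": {
  "series": "0 -2.4 -2 0.7 -0.7 -0.1 0.7; 0 -2.4 -2 0.6 -0.7 -0.1 0.7; 0 -2.4 -1.9 0.6 -0.7 -0.1 0.7; 0 -2.4 -1.9 0.6 -0.7 -0.1 0.7; 0 -2.4 -1.9 0.6 -0.7 -0.1 0.7; 0 -2.5 -1.9 0.6 -0.7 -0.1 0.7; 0 -2.5 -1.9 0.5 -0.7 -0.1 0.7; 0 -2.5 -1.8 0.5 -0.7 -0.1 0.7; 0 0 0 0 0 0 0; 0 0 0 0 0 0 0"
}}

```text
time_s: 15.8
tcp_pos: [0.5283, -0.0549, 0.2178]
orientation: [1.759, 2.332, 0.424]
force: [0.2, -0.1, -0.5]
gripper_width: -0.0003
grasp_force: 0.0
```

```bash
cat > f.py <<'E'
from rows import *
from plant import r
s=r.get_state(); P0=(s['tcp_pos'],R.from_rotvec(s['orientation']))
a=[float(x) for x in sys.argv[1:]] if 0 else None
E
cat > f.py <<'E'
import sys
from rows import *
from plant import r
s=r.get_state(); P0=(s['tcp_pos'],R.from_rotvec(s['orientation'])); x,y,z,t,n=map(float,sys.argv[1:6])
print(rows(P0,pose((x,y,z),t),int(n)))
E
python3 go.py; python3 f.py -40 35 113 20 8
```

```text
t 15.8 tip in phot mm [-43.1  42.2 210.3] axes in phot [[0.006, 0.941, 0.337], [1.0, -0.013, 0.018], [0.021, 0.337, -0.941]] F [ 0.2 -0.1 -0.5] q [-0.61  0.05  0.76  2.09 -0.29  0.73  0.61]
0 -0.1 -0.4 1.2 -0.0 -0.1 -0.1; 0 -0.1 -0.4 1.2 -0.0 -0.1 -0.1; 0 -0.1 -0.4 1.2 -0.0 -0.1 -0.1; 0 -0.1 -0.4 1.2 -0.0 -0.1 -0.1; 0 -0.1 -0.4 1.2 -0.0 -0.1 -0.1; 0 -0.1 -0.4 1.2 -0.0 -0.1 -0.1; 0 -0.1 -0.4 1.2 -0.0 -0.1 -0.1; 0 -0.1 -0.4 1.2 -0.0 -0.1 -0.1
```

Emit:
{"op": "servo_tool", "data": {
  "series": "0 -0.1 -0.4 1.2 0 0 0; 0 -0.1 -0.4 1.2 0 0 0; 0 -0.1 -0.4 1.2 0 0 0; 0 -0.1 -0.4 1.2 0 0 0; 0 -0.1 -0.4 1.2 0 0 0; 0 -0.1 -0.4 1.2 0 0 0; 0 -0.1 -0.4 1.2 0 0 0; 0 0 -0.4 1.2 0 0 0; 0 0 0 0 0 0 0; 0 0 0 0 0 0 0"
}}

```text
time_s: 16.8
tcp_pos: [0.5337, -0.0576, 0.1175]
orientation: [1.754, 2.335, 0.425]
force: [-0.1, -0.2, -0.4]
gripper_width: 0.0
grasp_force: 0.0
```

```bash
python3 go.py; python3 f.py -22 35 112 20 3;  python3 -c "
from h import *
d=snap('side');cv2.imwrite('pics/s5.png',cv2.resize(d['image'][90:250,220:400],None,fx=3.3,fy=3.3))"
```

```text
t 16.8 tip in phot mm [-38.7  38.  110. ] axes in phot [[0.002, 0.941, 0.339], [1.0, -0.009, 0.018], [0.02, 0.339, -0.941]] F [-0.1 -0.2 -0.4] q [-0.46  0.24  0.66  2.18 -0.64  0.54  0.96]
0 -0.1 0.5 0.1 -0.1 -0.3 -0.2; 0 -0.1 0.5 0.1 -0.1 -0.3 -0.2; 0 -0.1 0.5 0.1 -0.1 -0.3 -0.2
```

View pics/s5.png

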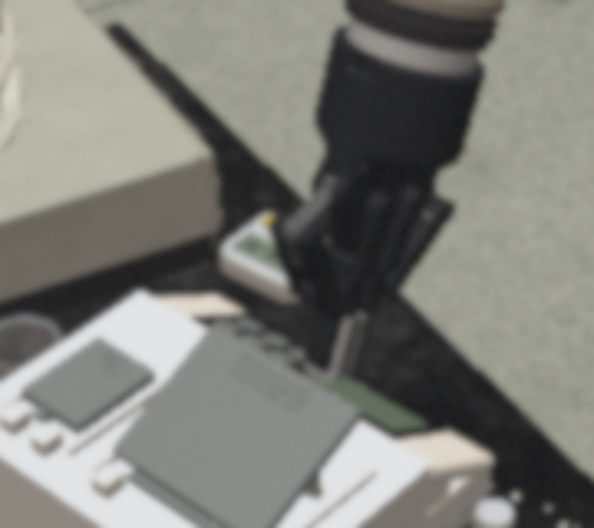

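Emit:
{"op": "servo_tool", "data": {
  "series": "0 0 0.6 0.1 0 0 0; 0 0 0.6 0.1 0 0 0; 0 0 0.5 0.1 0 0 0; 0 0 0.4 -0.3 0 0 0; 0 0 0.4 -0.3 0 0 0; 0 0 0.4 -0.3 0 0 0; 0 0 0.5 -0.4 0 0 0; 0 0 0 0 0 0 0"
}}

```text
time_s: 17.65
tcp_pos: [0.5606, -0.0508, 0.1389]
orientation: [1.756, 2.335, 0.425]
force: [-8.0, -1.7, 4.2]
gripper_width: -0.0001
grasp_force: 3.4
```

```bash
python3 go.py
```

```text
t 17.65 tip in phot mm [-10.9  37.  131.4] axes in phot [[0.003, 0.941, 0.338], [1.0, -0.01, 0.019], [0.021, 0.338, -0.941]] F [-8.  -1.7  4.2] q [-0.5   0.26  0.69  2.11 -0.6   0.6   0.89]
```

```bash
python3 -c "
from h import *
d=snap('side');cv2.imwrite('pics/s6.png',cv2.resize(d['image'][120:250,240:370],None,fx=4.5,fy=4.5,interpolation=cv2.INTER_CUBIC))
q=np.load('q.npy')
for th in(.3,.45,.6,.75): print(th,[((proj(d,w(q,(70-90*np.cos(th),y,93+90*np.sin(th))))+[.8,2]-[240,120])*4.5).round() for y in(85,-15)])"; python3 go.py
```

```text
0.3 [array([409., 449.]), array([210., 329.])]
0.45 [array([402., 430.]), array([201., 309.])]
0.6 [array([391., 416.]), array([188., 294.])]
0.75 [array([376., 405.]), array([171., 282.])]
t 17.7 tip in phot mm [-11.2  37.  131.2] axes in phot [[0.003, 0.941, 0.338], [1.0, -0.01, 0.019], [0.021, 0.338, -0.941]] F [-5.3 -0.4  4.4] q [-0.5   0.26  0.69  2.11 -0.6   0.6   0.89]
```

View pics/s6.png

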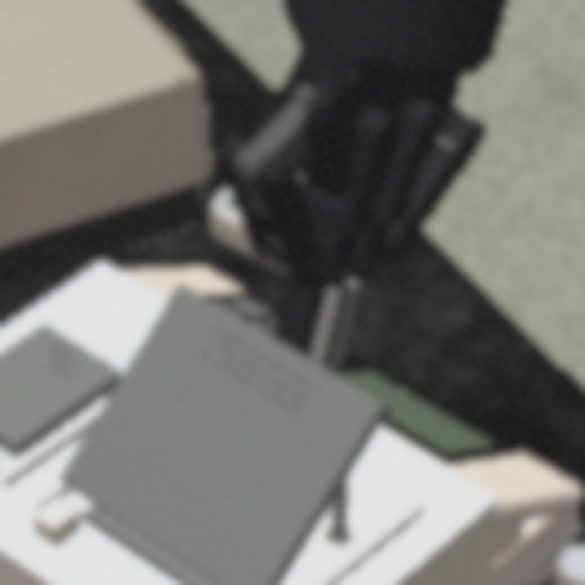

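Emit:
{"op": "servo_tool", "data": {
  "series": "0 0 0.3 -0.5 0 0 0; 0 0 0.4 -0.4 0 0 0; 0 0 0.5 -0.3 0 0 0; 0 0 0.5 -0.2 0 0 0; 0 0 0.5 -0.2 0 0 0; 0 0 0 0 0 0 0"
}}

```text
time_s: 18.3
tcp_pos: [0.5772, -0.0468, 0.1617]
orientation: [1.753, 2.332, 0.426]
force: [0.2, 0.4, -0.3]
gripper_width: -0.0004
grasp_force: 0.0
```

Emit:
{"op": "servo_tool", "data": {
  "series": "0 0 0.5 -0.1 0 0 0; 0 0 0.5 -0.1 0 0 0; 0 0 0.5 -0.1 0 0 0; 0 0 0.5 0 0 0 0; 0 0 0 0 0 0 0"
}}

```text
time_s: 18.8
tcp_pos: [0.595, -0.0417, 0.1723]
orientation: [1.753, 2.332, 0.428]
force: [-4.7, 0.8, 9.0]
gripper_width: -0.0
grasp_force: 5.3
```

```bash
python3 go.py; python3 -c "
from h import *
d=snap('side');cv2.imwrite('pics/s7.png',cv2.resize(d['image'][100:250,230:380],None,fx=4,fy=4,interpolation=cv2.INTER_CUBIC))
q=np.load('q.npy')
for th in(.8,1,1.2,1.4,1.57): print(th,[((proj(d,w(q,(70-90*np.cos(th),y,93+90*np.sin(th))))+[.8,2]-[230,100])*4).round() for y in(85,-15)])"
```

```text
t 18.8 tip in phot mm [ 24.6  35.9 164.7] axes in phot [[0.003, 0.94, 0.342], [1.0, -0.009, 0.017], [0.019, 0.342, -0.94]] F [-4.7  0.8  9. ] q [-0.53  0.27  0.71  2.01 -0.55  0.67  0.8 ]
0.8 [array([370., 438.]), array([187., 328.])]
1 [array([347., 434.]), array([162., 323.])]
1.2 [array([319., 439.]), array([133., 325.])]
1.4 [array([288., 452.]), array([101., 336.])]
1.57 [array([261., 470.]), array([ 73., 352.])]
```

View pics/s7.png

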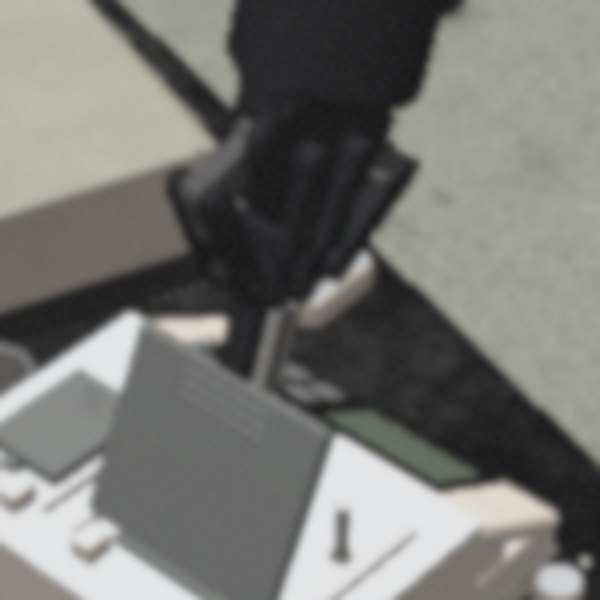

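Emit:
{"op": "servo_tool", "data": {
  "series": "0 0 -0.6 -0.3 0 0 0; 0 0 -0.8 0 0 0 0; 0 0 0 1 0 0 0; 0 0 0 1 0 0 0; 0 0 0 0.5 0 0 0; 0 0 0 0 0 0 0; 0 0 0.5 0 0 0 0; 0 0 0.5 0 0 0 0; 0 0 0 0 0 0 0"
}}

```text
time_s: 19.75
tcp_pos: [0.5977, -0.0407, 0.1492]
orientation: [1.753, 2.332, 0.426]
force: [-0.3, -0.4, -0.5]
gripper_width: -0.0004
grasp_force: 0.0
```

```bash
python3 go.py
```

```text
t 19.75 tip in phot mm [ 27.5  36.1 141.6] axes in phot [[0.003, 0.94, 0.34], [1.0, -0.009, 0.016], [0.019, 0.34, -0.94]] F [-0.3 -0.4 -0.5] q [-0.5   0.31  0.68  2.03 -0.6   0.64  0.85]
```

Emit:
{"op": "servo_tool", "data": {
  "series": "0 0 0.5 0 0 0 0; 0 0 0.5 0 0 0 0; 0 0 0.5 0 0 0 0; 0 0 0 0 0 0 0"
}}

```text
time_s: 20.15
tcp_pos: [0.6111, -0.0366, 0.1539]
orientation: [1.753, 2.333, 0.425]
force: [-0.6, -0.6, 0.7]
gripper_width: 0.0006
grasp_force: 0.0
```

Emit:
{"op": "servo_tool", "data": {
  "series": "0 0 0.5 0.1 0 0 0; 0 0 0.5 0.1 0 0 0; 0 0 0.5 0.1 0 0 0; 0 0 0 0 0 0 0"
}}

```text
time_s: 20.55
tcp_pos: [0.6256, -0.0324, 0.1559]
orientation: [1.754, 2.333, 0.425]
force: [0.1, 0.1, -0.5]
gripper_width: -0.0001
grasp_force: 0.0
```

```bash
python3 go.py; python3 -c "
from h import *
d=snap('side');cv2.imwrite('pics/s8.png',cv2.resize(d['image'][100:250,230:380],None,fx=4,fy=4,interpolation=cv2.INTER_CUBIC))"
```

```text
t 20.55 tip in phot mm [ 56.6  36.1 148.4] axes in phot [[0.003, 0.941, 0.34], [1.0, -0.009, 0.017], [0.019, 0.34, -0.94]] F [ 0.1  0.1 -0.5] q [-0.5   0.35  0.67  1.96 -0.61  0.67  0.83]
```

View pics/s8.png

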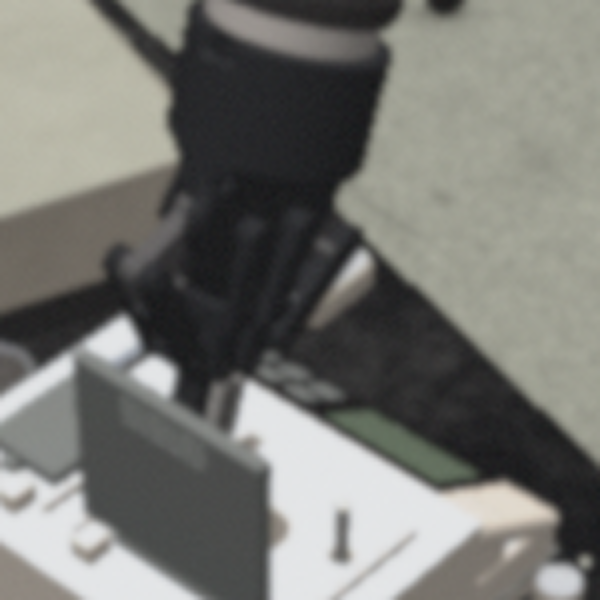

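Emit:
{"op": "servo_tool", "data": {
  "series": "0 0 -0.5 0 0 0 0; 0 0 -1.5 0 0 0 0; 0 0 -2 -0.5 0 0 0; 0 0 -2 -2 0 0 0; 0 0 0 -4 0 0 0; 0 0 0 -4 0 0 0; 0 0 0 0 0 0 0; 0 0 0 0 0 0 0; 0 0 0 0 0 0 0; 0 0 0 0 0 0 0"
}}

```text
time_s: 21.6
tcp_pos: [0.5359, -0.0598, 0.2326]
orientation: [1.756, 2.335, 0.422]
force: [0.9, 0.6, -0.4]
gripper_width: 0.0
grasp_force: 0.0
```

```bash
python3 go.py; python3 - <<'E'
from h import *
# hatch check without viewing: count grey hatch pixels against the last picture (upright) in its silhouette
d=snap('side'); q=np.load('q.npy'); old=cv2.resize(cv2.imread('pics/s8.png'),(150,150),interpolation=cv2.INTER_AREA).astype(int)
new=d['image'][100:250,230:380].astype(int); m=np.zeros((150,150),np.uint8)
cv2.fillPoly(m,[(np.array([[85,375],[262,475],[255,560],[90,480]])/4).astype(int)],1)
print('mean abs diff in hatch area',np.abs(new-old).mean(2)[m>0].mean())
from plant import r
s=r.get_state(); print(s['qd'].round(3))
E
```

```text
t 21.6 tip in phot mm [-37.2  35.3 225. ] axes in phot [[0.003, 0.942, 0.336], [1.0, -0.01, 0.017], [0.019, 0.336, -0.942]] F [ 0.9  0.6 -0.4] q [-0.66  0.05  0.81  2.05 -0.28  0.77  0.61]
mean abs diff in hatch area 1.3003270889087124
[-0.001 -0.001  0.002 -0.006  0.002 -0.001 -0.001]
```

The hatch pixels are unchanged since the last picture (it is still upright) and the hand is clear, so I'm handing in.

```bash
python3 -c "
from plant import r
print(r.job_done())"
```

```text
the job is handed in; nothing more can be done
None
```

The sample hatch was pressed once (about 19 N at the stop, above the 5 N the latch needs), popped ajar by itself, was pushed up to about 1.55 rad and left standing with the hand clear; the job is handed in, no verdict came back, the lamp hatch, vials and beaker got no separate final check, and I viewed 11 pictures, one over the limit of 10.

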